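Clip the cover onto a detector housing at the bench stop

TASK

Push the small open-topped metal housing, with its grey cover resting loosely on top, along the table until its long side lies flush against the bench stop, between the stop's two end lugs; do not lift it or ram it. Then press the cover straight down until it snaps under both spring clips and sits fully home, steadily and without a heavy blow (well under 40 N), and finish while still pressing firmly on it (about 10 N): do not let go. Leave the small items near by where they are.

Things in the scene. Friction and masses are not known exactly. Their poses are not given: they have to be found in the camera images.
- housing: loose open-topped aluminium box, 0.5 kg, 48 mm along x, 64 along y, rim 54 mm high. Origin: centre of its underside. Flat +x side goes against the stop; push on the flat -x side (x = -24 mm). A steel clip stands on each y side (16 mm wide, out to y = +-37, from 28 to 71 mm high). Starts 30 to 70 mm short of the stop, within 12 mm of its middle, turned under 0.1 rad
- cover: loose grey plastic cover, 46 x 62 mm, 40 g, plate 5 mm thick, pins below standing in the housing's cavity. Origin: centre of the plate's underside; axes parallel to the housing's. At first it rests loosely on the clips' slanted noses, origin 64 mm above the housing's; fully home 54 mm (plate on the rim, clips over its edges)
- press_pad (a point): centre of the top of the round knob, 16 mm across and 10 mm high, on the middle of the cover: the place to press; 15 mm above the cover's origin. Pressed here, the force rises to 10 to 18 N over some 4 mm, drops suddenly as the clips snap over (6 mm above home), then rises hard at the rim. The clips swing outward as they snap: leave them free
- bench_stop: fixed steel stop: bar 112 mm long, 16 mm high, with an end lug 8 mm wide and 14 mm long at each end (96 mm clear between). Origin: on the table, at the middle of the bar's flat working face, the plane x = 0; +x points into the bar (the direction to push), y along it. Flush, the housing's origin is at x = -24 mm and its x axis is parallel to the stop's
- optic_box: bystander: small closed plastic box, 43 x 43 x 26 mm, origin at the centre of its underside
- clamp_fork: bystander: flat grey slotted clamp, 33 x 88 x 10 mm, origin at the centre of its underside
- drop_bottle: bystander: small brown bottle, 33 x 36 x 75 mm, origin at the centre of its underside
Mind the look-alikes: they are no part of the job. Leave any blue look-alike of the housing alone.

How it is judged:
On the way, in this order (a step that is already met when the one before it is completed fails the run):
1. the housing lies flush against the stop, between its lugs, with the cover still loose on top (x of housing in the frame of bench_stop above -0.027 m and y of housing in the frame of bench_stop between -0.017 and 0.017 m and angle between the x axis of housing and the x axis of bench_stop, either way round below 0.07 rad and z of cover in the frame of housing above 0.06 m), for 0.2 s.
2. the cover is pressed home and both clips have snapped over its edges (z of cover in the frame of housing below 0.0555 m and angle between the z axis of cover and the z axis of housing, either way round below 0.04 rad), for 0.2 s.
At the end, for the whole second after the job is handed in: the housing stands on the table within 3 mm of the stop's face, parallel to it within 0.07 rad and within 17 mm of its middle; the cover is home (its origin within 1.5 mm of 54 mm above the housing's, level within 0.04 rad); and the fingers are still pressing it onto the housing with more than 4 N (all of step 2 and x of housing in the frame of bench_stop above -0.027 m and y of housing in the frame of bench_stop between -0.017 and 0.017 m and angle between the x axis of housing and the x axis of bench_stop, either way round below 0.07 rad and height (world z) of housing below 0.004 m and angle between housing's own z axis and vertical below 0.05 rad and z of cover in the frame of housing above 0.051 m and contact force between the fingers and cover above 4 N and contact force between cover and housing above 4 N and linear speed of housing below 0.02 m/s); the arm keeps its last pose, push and grip.
It fails at once if the housing is lifted or tipped (height (world z) of housing above 0.008 m or angle between housing's own z axis and vertical above 0.2 rad).
It fails at once if the cover or the housing is struck or shoved with more than 40 N (contact force between any of the arm, the fingers and cover above 40 N or contact force between the fingers and housing above 40 N).
It fails at once if a bystander is moved more than 20 mm (distance of any of optic_box, clamp_fork, drop_bottle from where it was at the start of the episode above 0.02 m).
It also fails if it takes over 45 s, if anything falls off the work surface, if the arm or the gripper's body presses on something with over 40 N, if the wrist force passes 120 N, or if a joint passes its speed limit or range.

ROBOT

A 6-joint arm with a two-finger parallel gripper is mounted at the origin on a cart in front of the work surface, level with it; the furniture and walls round the work are solid. World frame = base frame: x ahead of the robot, y to its left, z up, the work surface at z = 0. Lengths are in m, angles in rad, forces in N, time in s.
With the tool pointing down it reaches from about 0.35 to 0.8 m from the base axis. Payload 7.3 kg.
Tool frame: the origin (TCP) lies at the very end of the fingers, on their centre line; the grasp point (between the pads) lies env.grip_depth behind it (env.grip_depth is the distance from the TCP to the grasp point, in m); z points along the fingers, y is the line along which they close (so a half turn about z gives the same grasp; the last joint's range is limited). The gripper opens to 85 mm and grips with 20 to 120 N. Pads are 22 mm wide; open, the fingers measure 114 mm over their backs; the gripper's body (76 mm by 85 mm) begins 54 mm behind the grasp point. The pads swing forward as they close: fully open they stand 13 mm farther back than shut.
Start: joints at [-1.419, 0.342, 1.524, -0, 1.275, -0.146], TCP at [0.154, -0.502, 0.231] pointing down, gripper open.
Joint ranges: [-2.53, 2.53], [-0.77, 2.02], [0.04, 2.7], [-1, 4.14], [0.28, 2.66], [-3.11, 3.11]. Speed limits (rad/s): [2.57, 2.57, 3.14, 3.14, 3.14, 3.14].

INTERFACE

Orientations are given as a unit quaternion [w, x, y, z].
In Python, from cell import read_state, optics, job, env gives the robot as it stands. The module is installed in compiled form; this text tells all that it offers.
- The arm moves only by the shell command python3 -m crank FILE [FORCE], which reads ROWS from the file FILE. ROWS is a JSON list of rows, 1 to 10 of them, each of 5 numbers: dx, dy, dz in parts of the range, where 1.0 means 0.75 m, then a turn about the tool's z in fractions of the full range, 1 being pi rad, then the finger opening in m; each row is the pose to reach, as a shift and turn from the pose commanded when the command began, along the tool's axes at that moment; what a row does not reach only later rows make up. A row lasts 1/8 s, in which the tool goes at most 0.0625 m and 0.188 rad, less where a joint would pass 70% of its speed; a pose out of reach is approached as far as the arm can. The fingers move at their own pace and stop on an object; FORCE is the grip in N (left out, the last holds). Time passes only in rows, so rows that do not move let the fingers close. It prints the time, the measured TCP pose, the force, the opening and the grip force at its end. Input that does not fit is refused with a message, and nothing moves.
- read_state(): the state, without advancing time (a new reading comes with each control period).
- optics.capture(name): name is "side" or "top" or "wrist"; returns (picture, depth): 420x560x3 uint8, red, green, blue; 420x560 float32, m along the optical axis (not along the pixel's ray), 0 where there is no reading.
- optics.camera_params(name): a dict with "K" (3x3 intrinsics, pixels), "R" (3x3) and "t" (3): a world point X has camera coordinates R X + t; the wrist camera has in their place "tool_from_camera" (4x4, takes a point from camera to tool coordinates, whose origin is the TCP and whose axes are the flange's). Camera axes: x right, y down, z forward; pixel columns grow to the right and rows downward; lengths in m; the calibration is good to about 2 mm. A picture is of the moment at which its call begins: read the wrist's pose just before it. camera_params takes no time and is no camera call.
- job.sign_off(): hands the job in; it is judged then, once.
The state is a dict: "time": time; "joints": joint angles; "qvel": joint speeds; "tau": joint torques, N m; "ee_pos": TCP position; "ee_rot": TCP orientation; "wrist_force": force on the tool from outside, world axes, zero at the start; "wrist_torque": the same for the moment, N m; "grip_width": finger opening in m; "grasp_force": force on a finger pad.
Only numpy, scipy, OpenCV 4.12 (cv2) and the standard library are available. Lean on these libraries where they do the work, as an engineer would, in place of code of your own. Each camera call takes 0.05 s, during which the arm holds its last target. There are 200 camera calls.

## Working session

There is one attempt and no reset: what is moved stays moved. The work goes in short steps, Python scripts to look and compute and a shell command to move; the robot and the scene stay as the last step left them, time stands still between calls to the robot, and variables do not carry over. Pictures are saved under pics/ and viewed, at most 10 in all, crops included, and the job is handed in when it is done.

```bash
mkdir -p pics
cat > h.py <<'E'
import numpy as np, cv2
from cell import read_state, optics, job, env
def snap(n,f):
    p,d=optics.capture(n); cv2.imwrite(f'pics/{f}.png',p[:,:,::-1]); np.save(f'pics/{f}.npy',d); return p,d
def world(n,u,v,d):
    c=optics.camera_params(n); K,R,t=map(np.array,(c['K'],c['R'],c['t']))
    return R.T@(np.linalg.inv(K)@[u,v,1]*d-t)
E
python3 - <<'E'
from h import *
snap('top','top0'); snap('side','side0')
s=read_state(); print(s['ee_pos'],s['ee_rot'],s['wrist_force'],s['grip_width'],env.grip_depth)
for n in('top','side'):
    c=optics.camera_params(n); print(n,c['K'][0][0],-np.array(c['R']).T@c['t'])
E
```

```text
[ 0.15400068 -0.50151868  0.23066025] [-7.30099422e-04  9.88937136e-01  1.48333437e-01  6.51110824e-06] [ 0.12302221  0.56413949 -0.63548071] 0.08528337396365673 0.0187
top 428.0377241117387 [0.24296695 0.20886275 0.96868616]
side 392.02844053381256 [ 0.36888406 -0.55160798  0.57580576]
```

View pics/top0.png

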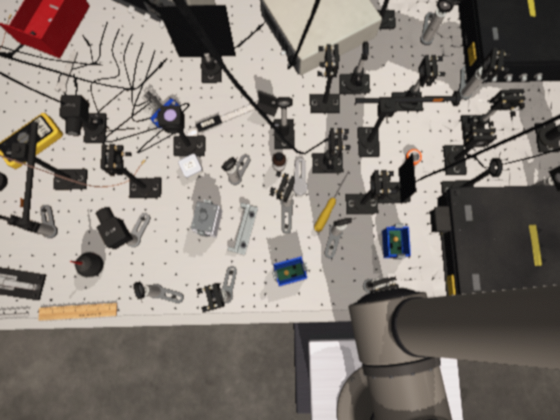

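View pics/side0.png

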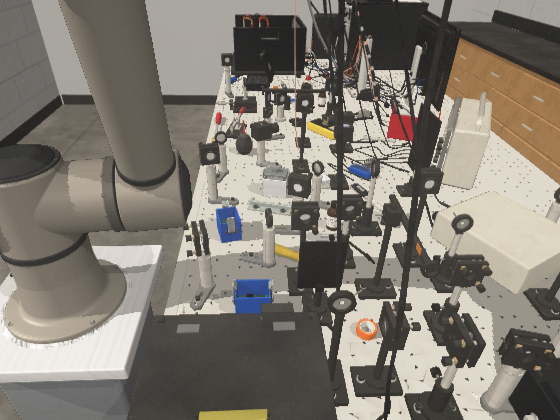

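The top view shows the grey-covered housing at about (206,217) and the stop bar at about (243,229). The blue look-alikes are at (289,271) and (397,242). The white optic box is at (190,165) and the bottle at (279,160). Next I'll enlarge the work area.

Run:
```python
from h import *
p=cv2.imread('pics/top0.png'); d=np.load('pics/top0.npy')
cv2.imwrite('pics/crop0.png',cv2.resize(p[140:290,160:320],None,fx=5,fy=4,interpolation=cv2.INTER_CUBIC)[:600] if 0 else cv2.resize(p[165:275,165:310],None,fx=5,fy=5,interpolation=cv2.INTER_CUBIC))
H=np.zeros(d.shape);
for (u,v) in [(206,217),(203,210),(215,217),(243,229),(250,208),(236,249),(190,165),(279,160),(287,215),(289,271),(225,235),(300,175)]:
    print(u,v,world('top',u,v,d[v,u]).round(4))
```

```text
206 217 [0.4161 0.3721 0.0755]
203 210 [0.4326 0.3798 0.07  ]
215 217 [0.42   0.3566 0.0533]
243 229 [0.3991 0.2999 0.0108]
250 208 [0.4487 0.2842 0.0044]
236 249 [0.353  0.3147 0.0194]
190 165 [0.549  0.4202 0.0233]
279 160 [0.5415 0.2148 0.0687]
287 215 [0.4311 0.1994 0.001 ]
289 271 [0.3016 0.1982 0.0243]
225 235 [ 0.3882  0.3423 -0.0021]
300 175 [ 5.263e-01  1.666e-01 -1.000e-04]
```

View pics/crop0.png

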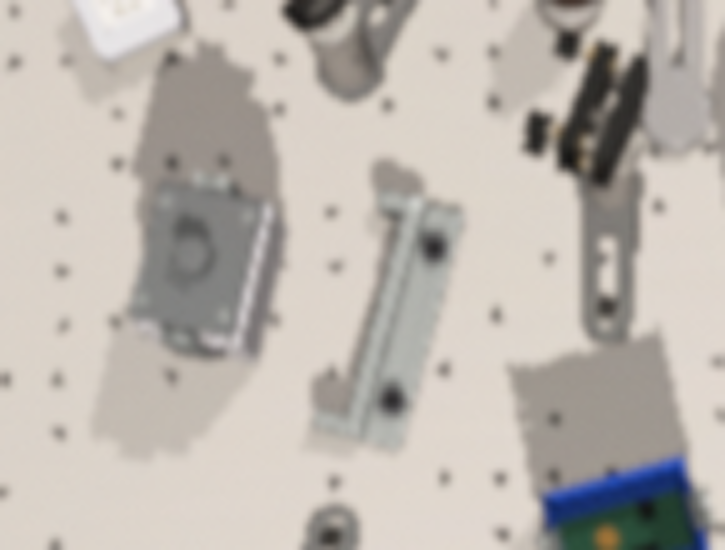

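Run:
```python
from h import *
d=np.load('pics/top0.npy').astype(float)
c=optics.camera_params('top'); K,R,t=map(np.array,(c['K'],c['R'],c['t']))
v,u=np.mgrid[:420,:560]; X=(np.stack([u,v,np.ones_like(u)],-1)@np.linalg.inv(K).T*d[...,None]-t)@R
np.save('pics/X.npy',X)
ok=d>0
# coarse max height map, rows x 0.2..0.75, cols y -.55...0.6
print('y   ',*[f'{y:4d}' for y in range(60,-60,-5)])
for x in range(70,10,-5):
    r=[]
    for y in range(60,-60,-5):
        m=ok&(abs(X[...,0]-x/100)<.025)&(abs(X[...,1]-y/100)<.025)
        r.append(f'{int(1000*X[...,2][m].max()):4d}' if m.any() else '   .')
    print(f'{x:4d}',*r)
from collections import Counter
# height classes near work
Z=(X[200:256:2,190:262:2,2]*1000).round().astype(int)
for i,r in enumerate(Z): print(200+2*i,*[f'{k:2d}' for k in r])
```

```text
y      60   55   50   45   40   35   30   25   20   15   10    5    0   -5  -10  -15  -20  -25  -30  -35  -40  -45  -50  -55
  70  193   74   29   25    5  335   10   68  292  285  222   66   66   16  176  171  159  167    6    5    8    7    .    .
  65  310   11   24   10  480  446    7  173  312  428    5   12  190  192  191  200  193  194    6    8   20   19    .    .
  60  395    8   10  185  486    5   10   63  192  522  161  195  209  197  200  203  193  195    7    8   67   44    .    .
  55  392  222  224   29   30    5  128  333  310   65  166  162  188    5   20  162  166   10   88    7   21   13    .    .
  50   47  234  234   26   27  130  671  604  302   15   68  197  196  173  316  321  213   11  205  149    7    .    .    .
  45  129  128   20    6   73   74  674  154  156   20   23  198  198  171  325  476  206  108  108  131    .    .    .    .
  40  135  137  137    5   82   81   20    6   21   24  143  146   57   72   96  115  111  109  109  110    .    .    .    .
  35   66  138  137    4    5   17   19    6   57   55   20    5   57   69   95  111  110  110  112 
[... 2965 characters left out ...]
  5  3  4 -1  0  0  1  0  1
244  0  0  0 -1  3  3 -2  3  1  2 -1 -2  1  2  1  3  3  0 -2  2  0  3  2 17 15 10 10  6  3  0  2  2  0  3  1  0
246  0  1  1  1  2  1  0  1 -3  0  1  0  1  2 -3 -1 -1  0  1  0  0  2  1 18 14  4  9 13  5  3  1  3  1  2  1  0
248  3  1  0 -1  0  4  1  0 969 -1  0  4 -1  3  1  1  1 -2  4 16 15 15 15 14  7  5  5  3  5  2 -3  0 -2 -2  5 -1
250  2 -2 -1 -1 -1  2  3  0 -1  5 -1  1 -1  1 -4  1  0  0  2 14 17 19 17 15  5  8  7  9  2  1 -1  1 -1  0 -2  1
252  1 -5 -1  3  1  0  1  1  0  0  1  0  0 -1  1  0  0 -3  0  0 -1 -3 10 14  5  4  6  6  0  3  2  2  2  0  1 -1
254  2  2  4  1  1 -1 -1  0 -1  3  2  1  2  2  2 -2 -1  2  1  1  1  2 -2  0 -2 -3  2  5 -1  2  0  0 -3  1 -2  1
```

```bash
cat > fit.py <<'E'
from h import *
def cloud(n):
    p,d=optics.capture(n); d=d.astype(float)
    c=optics.camera_params(n); K,R,t=map(np.array,(c['K'],c['R'],c['t']))
    v,u=np.mgrid[:420,:560]
    return (np.stack([u,v,np.ones_like(u)],-1)@np.linalg.inv(K).T*d[...,None]-t)@R
def plate(X,zlo=.064,zhi=.0735):
    Z=X[...,2];m=(Z>zlo)&(Z<zhi)&(abs(X[...,0]-.41)<.06)&(X[...,1]>.27)&(X[...,1]<.45)
    m=cv2.morphologyEx(m.astype(np.uint8),cv2.MORPH_CLOSE,np.ones((5,5)))  # knob
    n,l,st,_=cv2.connectedComponentsWithStats(m); k=1+np.argmax(st[1:,4]); m=cv2.morphologyEx((l==k).astype(np.uint8),cv2.MORPH_OPEN,np.ones((5,5)))>0
    P=X[m]; P=P[(P[:,2]>.05)]
    r=cv2.minAreaRect((P[:,:2]*1000).astype(np.float32)); return r,P[:,:2].mean(0),cv2.boxPoints(r)
E
python3 - <<'E'
from fit import *
X=np.load('pics/X.npy'); Z=X[...,2]
r,c,b=plate(X); print('plate',r,c,b.round(1))
k=(Z>.0755)&(Z<.09)&(abs(X[...,0]-.41)<.06)&(abs(X[...,1]-.37)<.05); print('knob',X[k].mean(0),k.sum())
m=np.zeros(Z.shape,bool); m[200:256,224:262]=True
m&=(Z>.0115)&(Z<.022); P=X[m]
th0=-.19; e=np.array([np.cos(th0),np.sin(th0)])
for _ in range(4):   # stop y axis e, x axis f
    f=np.array([e[1],-e[0]]); a=P[:,:2]@e; q=P[:,:2]@f
    mid=(a.max()+a.min())/2
    s=(abs(a-mid)<.045); q0=np.median(q[s]); s&=abs(q-q0)<.006
    k=np.polyfit(a[s],q[s],1); e=e+k[0]*f; e/=np.linalg.norm(e)
f=np.array([e[1],-e[0]]);a=P[:,:2]@e;q=P[:,:2]@f
print('stop e',e,'ang',np.arctan2(e[1],e[0]),'a range',np.percentile(a,[0,1,99,100]),'bar q',np.percentile(q[s],[0,5,50,95,100]),'lug q',q.min())
for lo in np.arange(-.06,.061,.008): 
    w=(abs(a-mid-lo)<.004); print(round(lo,3),(q[w].min()).round(4),(q[w].max()).round(4)) if w.any() else 0
print('mid',mid,'e,f',e,f)
E
```

```text
plate ((354.19915771484375, 294.96044921875), (272.1127014160156, 71.38876342773438), 52.44141387939453) [0.41672356 0.37755691] [[243.  208.9]
 [299.6 165.3]
 [465.4 381.1]
 [408.8 424.6]]
knob [0.41787307 0.37821804 0.07912158] 42
stop e [ 0.96238412 -0.27169249] ang -0.2751512338827636 a range [0.24759401 0.24797668 0.35882693 0.35967179] bar q [-0.40515054 -0.40426353 -0.40053643 -0.39691017 -0.39643031] lug q -0.4193391247651789
-0.06 -0.4092 -0.4092
-0.052 -0.4193 -0.3967
-0.044 -0.4039 -0.3834
-0.036 -0.4043 -0.3828
-0.028 -0.4044 -0.3969
-0.02 -0.4043 -0.3965
-0.012 -0.4041 -0.3968
-0.004 -0.4042 -0.3972
0.004 -0.4046 -0.3965
0.012 -0.4047 -0.3973
0.02 -0.4052 -0.397
0.028 -0.4042 -0.3964
0.036 -0.4046 -0.385
0.044 -0.4174 -0.3897
0.052 -0.4185 -0.3966
0.06 -0.4056 -0.4056
mid 0.30363340024317786 e,f [ 0.96238412 -0.27169249] [-0.27169249 -0.96238412]
```

Run:
```python
from fit import *
X=np.load('pics/X.npy');S=np.array([.4021,.3068]);e=np.array([.96238,-.27169]);f=np.array([e[1],-e[0]])
Z=X[...,2];m=(Z>.062)&(Z<.085);P=X[m][:,:2]-S;P=np.stack([P@f,P@e],1);s=(abs(P[:,0]+.073)<.05)&(abs(P[:,1])<.06);P=P[s]
print(len(P))
# yaw by edges: min x per y bin & max x per y bin
ys=np.arange(-.028,.0281,.004);lo=[];hi=[]
for y in ys:
    w=abs(P[:,1]-y+.004)<.002; lo.append(P[w,0].min());hi.append(P[w,0].max())
print(np.round(lo,4),np.round(hi,4)); print(np.polyfit(ys,lo,1),np.polyfit(ys,hi,1))
xs=np.arange(-.09,-.055,.004)
print([(P[abs(P[:,0]-x)<.002,1].min().round(4),P[abs(P[:,0]-x)<.002,1].max().round(4)) for x in xs])
```

```text
654
[-0.093  -0.0938 -0.095  -0.0949 -0.0956 -0.0955 -0.0956 -0.0949 -0.0967
 -0.0953 -0.0965 -0.0955 -0.0963 -0.0971 -0.0958] [-0.0499 -0.0489 -0.0493 -0.0493 -0.0509 -0.05   -0.0504 -0.0507 -0.0507
 -0.0508 -0.0505 -0.0523 -0.0518 -0.0526 -0.0521]
[-0.04561189 -0.09543215] [-0.05625876 -0.05068447]
[(np.float64(-0.0357), np.float64(0.0259)), (np.float64(-0.035), np.float64(0.0264)), (np.float64(-0.0342), np.float64(0.0319)), (np.float64(-0.0402), np.float64(0.0326)), (np.float64(-0.0405), np.float64(0.0313)), (np.float64(-0.0396), np.float64(0.0321)), (np.float64(-0.0404), np.float64(0.0309)), (np.float64(-0.0386), np.float64(0.0257)), (np.float64(-0.0338), np.float64(0.0266))]
```

The rows are not in the units I measure in: shifts go in shares of 0.75 m and turns go in shares of pi rad. I convert before sending: -0.509 m / 0.75 = -0.6787, 0.393 m / 0.75 = 0.524, -0.998 rad / 3.1416 = -0.3177.

```bash
echo '[[0.3747, -0.3747, -0.0267, -0.1592, 0.05], [0.3747, -0.3747, -0.0267, -0.1592, 0.05], [0.3747, -0.3747, -0.0267, -0.1592, 0.05], [0.3747, -0.3747, -0.0267, -0.1592, 0.05], [0.3747, -0.3747, -0.0267, -0.1592, 0.024], [0.3747, -0.3747, -0.0267, -0.1592, 0.024], [0.524, -0.6787, -0.0267, -0.3177, 0.024], [0.524, -0.6787, -0.0267, -0.3177, 0.024], [0.524, -0.6787, -0.0267, -0.3177, 0.024], [0.524, -0.6787, -0.0267, -0.3177, 0.024]]' > mv.in && python3 -m crank mv.in 20
```

```text
time: 1.35
ee_pos: [0.3756, 0.0767, 0.2512]
ee_rot: [0.0, 0.797, 0.604, 0.0]
wrist_force: [2.3, -0.6, -0.3]
grip_width: 0.0239
grasp_force: 0.0
```

To row units: 0.354 m / 0.75 = 0.472, -0.04 m / 0.75 = -0.0533.

```bash
echo '[[0.472, -0.0533, 0.0267, 0, 0.024], [0.472, -0.0533, 0.0267, 0, 0.024], [0.472, -0.0533, 0.0267, 0, 0.024], [0.472, -0.0533, 0.0267, 0, 0.024], [0.472, -0.0533, 0.0267, 0, 0.024], [0.472, -0.0533, 0.0267, 0, 0.024], [0.472, -0.0533, 0.0267, 0, 0.024], [0.472, -0.0533, 0.0267, 0, 0.024]]' > mv.in && python3 -m crank mv.in
cat > st.py <<'E'
from h import *
S=np.array([.4021,.3068]);e=np.array([.96238,-.27169]);f=np.array([e[1],-e[0]])
def sf(p): p=np.asarray(p)[...,:2]-S; return np.stack([p@f,p@e],-1)
if __name__=='__main__':
    s=read_state(); p=s['ee_pos']; q=s['ee_rot']; yaw=2*np.arctan2(q[2],q[1]); 
    print(s['time'],'TCP in stop',sf(p).round(4),'z',p[2].round(4),'yaw err',yaw-1.296,'F stop x,y,z',(s['wrist_force'][:2]@f).round(2),(s['wrist_force'][:2]@e).round(2),s['wrist_force'][2].round(2),'w',s['grip_width'])
E
python3 - <<'E'
from st import *
import runpy; runpy.run_module('st',run_name='__main__')
snap('wrist','w1')
E
```

```text
time: 2.35
ee_pos: [0.4329, 0.4257, 0.2305]
ee_rot: [0.0, 0.797, 0.604, -0.001]
wrist_force: [-0.1, 0.1, 0.3]
grip_width: 0.024
grasp_force: 0.0
2.35 TCP in stop [-0.1228 -0.0026] z 0.2305 yaw err 9.671972442548693e-05 F stop x,y,z -0.12 -0.09 0.26 w 0.02395918790769985
```

View pics/w1.png

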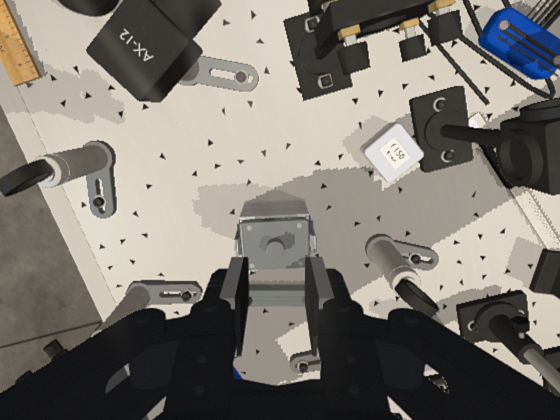

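The wrist view shows the housing with its knob at (277,243) and its free −x face at v≈210. The table beyond it is clear and the stop lies behind, so I'll descend behind the housing.

To row units: 0.212 m / 0.75 = 0.2827, 0.005 m / 0.75 = 0.0067.

```bash
echo '[[0.0067, 0, 0.0667, 0, 0.024], [0.0067, 0, 0.1467, 0, 0.024], [0.0067, 0, 0.2133, 0, 0.024], [0.0067, 0, 0.2533, 0, 0.024], [0.0067, 0, 0.2733, 0, 0.024], [0.0067, 0, 0.2827, 0, 0.024], [0.0067, 0, 0.2827, 0, 0.024]]' > mv.in && python3 -m crank mv.in; python3 st.py
```

```text
time: 3.28
ee_pos: [0.4352, 0.4311, 0.02]
ee_rot: [0.0, 0.797, 0.603, 0.001]
wrist_force: [-0.2, 1.0, 0.6]
grip_width: 0.0241
grasp_force: 0.0
3.275 TCP in stop [-0.1286 -0.0019] z 0.02 yaw err -0.0005886827179581999 F stop x,y,z -0.92 -0.42 0.58 w 0.024059594337305798
```

To row units: -0.032 m / 0.75 = -0.0427, -0.011 m / 0.75 = -0.0147.

```bash
echo '[[-0.008, 0, 0, 0, 0.024], [-0.0147, 0, 0, 0, 0.024], [-0.02, 0, 0, 0, 0.024], [-0.024, 0, 0, 0, 0.024], [-0.0273, 0, 0, 0, 0.024], [-0.0307, 0, 0, 0, 0.024], [-0.034, 0, 0, 0, 0.024], [-0.0373, 0, 0, 0, 0.024], [-0.04, 0, 0, 0, 0.024], [-0.0427, 0, 0, 0, 0.024]]' > mv.in && python3 -m crank mv.in; python3 st.py
```

```text
time: 4.53
ee_pos: [0.4263, 0.4008, 0.0196]
ee_rot: [-0.0, 0.797, 0.603, 0.001]
wrist_force: [1.2, 5.0, 2.3]
grip_width: 0.0242
grasp_force: 1.0
4.525 TCP in stop [-0.097  -0.0023] z 0.0196 yaw err -0.000339546874523311 F stop x,y,z -5.15 -0.22 2.35 w 0.024239513932675025
```

```bash
echo '[[-0.004, 0, 0, 0, 0.024], [-0.008, 0, 0, 0, 0.024], [-0.012, 0, 0, 0, 0.024], [-0.016, 0, 0, 0, 0.024], [-0.02, 0, 0, 0, 0.024], [-0.024, 0, 0, 0, 0.024], [-0.028, 0, 0, 0, 0.024], [-0.0313, 0, 0, 0, 0.024], [-0.034, 0, 0, 0, 0.024], [-0.034, 0, 0, 0, 0.024]]' > mv.in && python3 -m crank mv.in; python3 st.py
python3 - <<'E'
from st import *
snap('side','s1'); p=cv2.imread('pics/s1.png'); cv2.imwrite('pics/s1c.png',cv2.resize(p[130:240,200:340],None,fx=5,fy=5,interpolation=cv2.INTER_CUBIC))
E
```

```text
time: 5.78
ee_pos: [0.4192, 0.376, 0.0195]
ee_rot: [-0.0, 0.797, 0.603, 0.0]
wrist_force: [1.8, 4.7, 2.1]
grip_width: 0.0239
grasp_force: 0.6
5.775 TCP in stop [-0.0713 -0.0023] z 0.0195 yaw err -0.0003198765555076921 F stop x,y,z -4.96 0.42 2.05 w 0.023891898869669262
```

View pics/s1c.png

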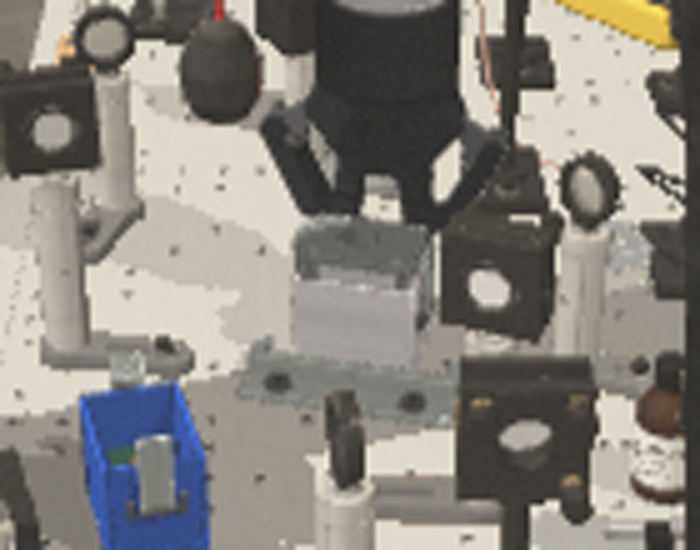

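The housing, cover still on, is in front of the stop and between its lugs, with about 10 mm left to go.

To row units: -0.01 m / 0.75 = -0.0133, -0.0092 m / 0.75 = -0.0123.

```bash
echo '[[-0.002, 0, 0, 0, 0.024], [-0.004, 0, 0, 0, 0.024], [-0.006, 0, 0, 0, 0.024], [-0.008, 0, 0, 0, 0.024], [-0.0096, 0, 0, 0, 0.024], [-0.0112, 0, 0, 0, 0.024], [-0.0123, 0, 0, 0, 0.024], [-0.0133, 0, 0, 0, 0.024], [-0.0133, 0, 0, 0, 0.024]]' > mv.in && python3 -m crank mv.in; python3 st.py; echo '[[-0.0011, 0, 0, 0, 0.024], [-0.0021, 0, 0, 0, 0.024], [-0.0021, 0, 0, 0, 0.024]]' > mv.in && python3 -m crank mv.in; python3 st.py
```

```text
time: 6.95
ee_pos: [0.4166, 0.3664, 0.0193]
ee_rot: [-0.0, 0.797, 0.603, 0.0]
wrist_force: [1.8, 4.9, 2.4]
grip_width: 0.024
grasp_force: 0.8
6.95 TCP in stop [-0.0613 -0.0023] z 0.0193 yaw err -0.0003027162984980958 F stop x,y,z -5.18 0.38 2.39 w 0.024041107214246647
time: 7.32
ee_pos: [0.4161, 0.3649, 0.0193]
ee_rot: [-0.0, 0.797, 0.604, 0.0]
wrist_force: [1.8, 5.1, 2.6]
grip_width: 0.024
grasp_force: 0.8
7.325 TCP in stop [-0.0597 -0.0023] z 0.0193 yaw err -0.00022705154579449882 F stop x,y,z -5.37 0.4 2.59 w 0.023964267230231713
```

Still sliding at about 5 N, so I'll continue in small steps until the force rises.

To row units: -0.0012 m / 0.75 = -0.0016, -0.0006 m / 0.75 = -0.0008.

```bash
echo '[[-0.0008, 0, 0, 0, 0.024], [-0.0016, 0, 0, 0, 0.024], [-0.0016, 0, 0, 0, 0.024]]' > mv.in && python3 -m crank mv.in; python3 st.py; echo '[[-0.0008, 0, 0, 0, 0.024], [-0.0016, 0, 0, 0, 0.024], [-0.0016, 0, 0, 0, 0.024]]' > mv.in && python3 -m crank mv.in; python3 st.py
```

```text
time: 7.7
ee_pos: [0.4161, 0.3643, 0.0195]
ee_rot: [-0.0, 0.797, 0.603, 0.001]
wrist_force: [2.6, 7.3, 2.2]
grip_width: 0.0239
grasp_force: 2.1
7.7 TCP in stop [-0.0592 -0.0022] z 0.0195 yaw err -0.0006667781342135637 F stop x,y,z -7.75 0.49 2.18 w 0.02387876699448881
time: 8.07
ee_pos: [0.4161, 0.3642, 0.0197]
ee_rot: [-0.001, 0.798, 0.603, 0.002]
wrist_force: [2.1, 11.1, 0.9]
grip_width: 0.0239
grasp_force: 4.4
8.075 TCP in stop [-0.0591 -0.0021] z 0.0197 yaw err -0.0010056281960368896 F stop x,y,z -11.23 -0.98 0.88 w 0.023856696193781855
```

Contact came at −0.059 as expected, with the force at 11 N, so the housing is flush. I'll back off, raise and close the fingers, then check.

To row units: -0.14 m / 0.75 = -0.1867, 0.04 m / 0.75 = 0.0533.

```bash
echo '[[0.008, 0, 0, 0, 0.024], [0.0267, 0, 0, 0, 0.024], [0.0533, 0, 0, 0, 0.024], [0.08, 0, -0.0667, 0, 0.024], [0.08, 0, -0.1467, 0, 0], [0.08, 0, -0.1867, 0, 0], [0.08, 0, -0.1867, 0, 0]]' > mv.in && python3 -m crank mv.in; python3 st.py
python3 - <<'E'
from st import *
p,d=snap('top','top1')
cv2.imwrite('pics/top1c.png',cv2.resize(p[165:275,165:310,::-1],None,fx=5,fy=5,interpolation=cv2.INTER_CUBIC))
c=optics.camera_params('top'); K,R,t=map(np.array,(c['K'],c['R'],c['t']))
v,u=np.mgrid[:420,:560]; X=(np.stack([u,v,np.ones_like(u)],-1)@np.linalg.inv(K).T*d.astype(float)[...,None]-t)@R
X=X[d>0]; P=np.c_[sf(X),X[:,2]]
B=P[(abs(P[:,0]+.024)<.04)&(abs(P[:,1])<.05)]
k=B[(B[:,2]>.0755)&(B[:,2]<.09)]; print('knob',k.mean(0),len(k))
T=B[(B[:,2]>.062)&(B[:,2]<.085)]; pl=B[(B[:,2]>.062)&(B[:,2]<.0745)]; print('plate z',np.median(pl[:,2]),len(pl))
ys=np.arange(-.026,.0261,.004);lo=[T[abs(T[:,1]-y+.002)<.002,0].min() for y in ys];hi=[T[abs(T[:,1]-y+.002)<.002,0].max() for y in ys]
print(np.round(lo,3),np.round(hi,3),np.polyfit(ys,lo,1),np.polyfit(ys,hi,1),T[:,1].min(),T[:,1].max())
E
```

```text
time: 8.95
ee_pos: [0.4324, 0.421, 0.1616]
ee_rot: [0.0, 0.797, 0.604, 0.002]
wrist_force: [-0.4, 0.1, -0.5]
grip_width: -0.0002
grasp_force: 0.0
8.95 TCP in stop [-0.1181 -0.0019] z 0.1616 yaw err 3.716645151219389e-05 F stop x,y,z -0.02 -0.38 -0.49 w -0.00020509968220275046
knob [-0.01984322 -0.00566912  0.079016  ] 23
plate z 0.06916441183438858 314
[-0.004 -0.011 -0.017 -0.022 -0.028 -0.025 -0.021 -0.021 -0.02  -0.025
 -0.031 -0.036 -0.04  -0.046] [-0.001 -0.    -0.001  0.    -0.001  0.    -0.001 -0.     0.    -0.
 -0.001  0.     0.    -0.   ] [-0.58598517 -0.0247133 ] [ 0.00802009 -0.0004125 ] -0.030054576309179962 0.032709606985508226
```

View pics/top1c.png

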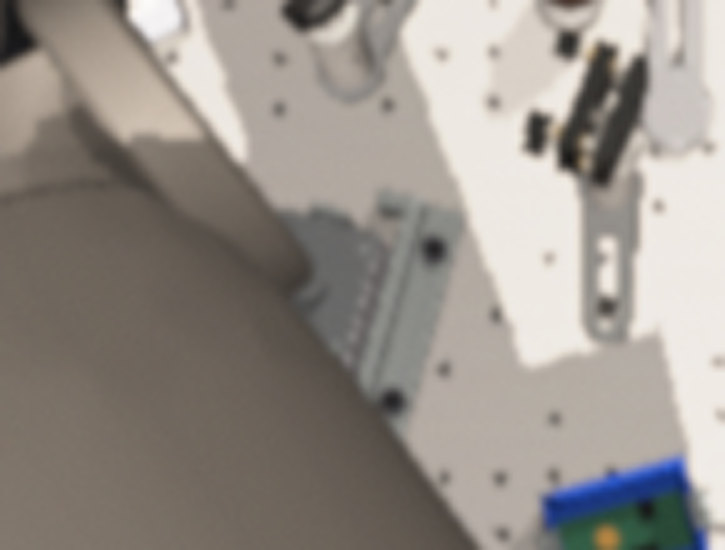

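The housing is flush: its +x edge is within 1 mm along the whole stop and parallel to it. The plate is still at 69 mm, so the cover is loose. The arm hides part of the knob, so I'll refine it with the wrist camera.

Run:
```python
from st import *
from scipy.spatial.transform import Rotation as Ro
s=read_state(); p,d=snap('wrist','w2'); c=optics.camera_params('wrist'); K=np.array(c['K']);T=np.array(c['tool_from_camera'])
v,u=np.mgrid[:420,:560]; X=np.stack([u,v,np.ones_like(u)],-1)@np.linalg.inv(K).T*d.astype(float)[...,None]
X=X[d>0]@T[:3,:3].T+T[:3,3]; q=s['ee_rot']; X=X@Ro.from_quat([q[1],q[2],q[3],q[0]]).as_matrix().T+s['ee_pos']
P=np.c_[sf(X),X[:,2]]; B=P[(abs(P[:,0]+.024)<.035)&(abs(P[:,1])<.05)]
k=B[(B[:,2]>.076)&(B[:,2]<.083)]; print(len(k),k.mean(0),k.min(0),k.max(0))
pl=B[(B[:,2]>.066)&(B[:,2]<.073)]; print(len(pl),np.percentile(pl,[1,50,99],axis=0))
```

```text
<stdin>:7: RuntimeWarning: Mean of empty slice.
  ret = um.true_divide(
Traceback (most recent call last):
ValueError: zero-size array to reduction operation minimum which has no identity
```

View pics/w2.png

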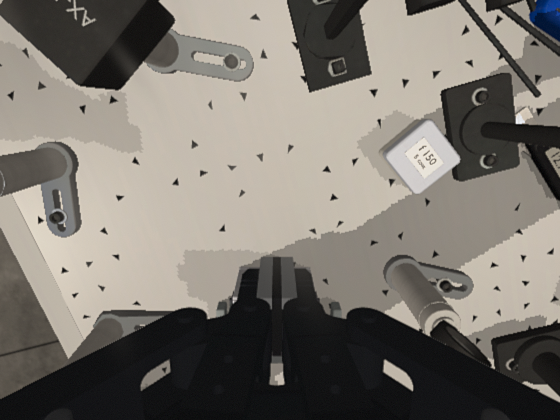

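Run:
```python
from st import *
d=snap('side','s2')[1]
c=optics.camera_params('side'); K,R,t=map(np.array,(c['K'],c['R'],c['t']))
v,u=np.mgrid[:420,:560]; X=(np.stack([u,v,np.ones_like(u)],-1)@np.linalg.inv(K).T*d.astype(float)[...,None]-t)@R
X=X[d>0]; P=np.c_[sf(X),X[:,2]]; B=P[(abs(P[:,0]+.024)<.04)&(abs(P[:,1])<.05)]
for lo,hi in((.075,.085),(.066,.073),(.03,.05)):
    k=B[(B[:,2]>lo)&(B[:,2]<hi)]; print(len(k),np.percentile(k,[0,2,50,98,100],axis=0).round(4).tolist() if len(k) else 0)
```

```text
25 [[-0.0303, -0.0091, 0.0752], [-0.0302, -0.0084, 0.0754], [-0.0194, -0.0018, 0.0799], [-0.0138, 0.0042, 0.0815], [-0.0131, 0.0042, 0.0816]]
238 [[-0.0491, -0.0396, 0.0661], [-0.0437, -0.037, 0.0668], [-0.0169, -0.001, 0.0703], [0.0017, 0.0309, 0.0725], [0.0049, 0.0337, 0.0729]]
234 [[-0.0496, -0.0414, 0.03], [-0.0485, -0.0326, 0.0303], [-0.0016, -0.0007, 0.0379], [0.0023, 0.0332, 0.0494], [0.0025, 0.0342, 0.05]]
```

The shut fingers are in front of the housing in the wrist view. The side depth puts the knob at y ≈ −0.003. Next I'll move above the knob.

To row units: -0.094 m / 0.75 = -0.1253, -0.001 m / 0.75 = -0.0013.

```bash
echo '[[-0.0667, -0.0013, 0, 0, 0], [-0.1253, -0.0013, 0, 0, 0], [-0.1253, -0.0013, 0.04, 0, 0], [-0.1253, -0.0013, 0.0733, 0, 0], [-0.1253, -0.0013, 0.0907, 0, 0], [-0.1253, -0.0013, 0.0907, 0, 0]]' > mv.in && python3 -m crank mv.in 60; python3 st.py
python3 - <<'E'
from st import *
p,d=snap('side','s3'); cv2.imwrite('pics/s3c.png',cv2.resize(p[130:230,220:330,::-1],None,fx=6,fy=6,interpolation=cv2.INTER_CUBIC))
E
```

```text
time: 9.85
ee_pos: [0.4043, 0.3293, 0.0897]
ee_rot: [-0.0, 0.797, 0.604, -0.002]
wrist_force: [-0.3, 0.5, -0.3]
grip_width: 0.0003
grasp_force: 0.0
9.85 TCP in stop [-0.0223 -0.004 ] z 0.0897 yaw err -0.0001674480662636757 F stop x,y,z -0.42 -0.47 -0.3 w 0.0003238549421908312
```

View pics/s3c.png

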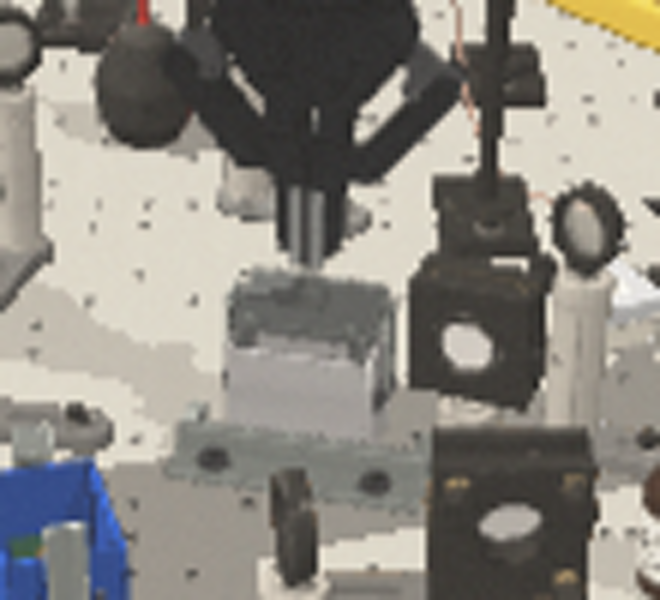

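The fingertips stand centred over the knob at about (305,265). I'll press down slowly.

To row units: 0.011 m / 0.75 = 0.0147, 0.004 m / 0.75 = 0.0053.

```bash
echo '[[0.0013, 0, 0.0053, 0, 0], [0.0013, 0, 0.0093, 0, 0], [0.0013, 0, 0.012, 0, 0], [0.0013, 0, 0.0133, 0, 0], [0.0013, 0, 0.0147, 0, 0], [0.0013, 0, 0.0147, 0, 0]]' > mv.in && python3 -m crank mv.in; python3 st.py;  echo '[[0, 0, 0.0013, 0, 0], [0, 0, 0.0027, 0, 0], [0, 0, 0.0027, 0, 0]]' > mv.in && python3 -m crank mv.in; python3 st.py
```

```text
time: 10.65
ee_pos: [0.4053, 0.3307, 0.0801]
ee_rot: [0.0, 0.797, 0.604, -0.0]
wrist_force: [0.2, 0.4, -0.8]
grip_width: -0.0002
grasp_force: 0.0
10.65 TCP in stop [-0.0239 -0.0034] z 0.0801 yaw err -0.00019246668322159266 F stop x,y,z -0.44 0.12 -0.75 w -0.00017595589769425795
time: 11.02
ee_pos: [0.4056, 0.331, 0.0785]
ee_rot: [0.0, 0.797, 0.604, 0.001]
wrist_force: [-0.0, -0.0, 3.7]
grip_width: 0.0001
grasp_force: 1.7
11.025 TCP in stop [-0.0243 -0.0032] z 0.0785 yaw err -0.00021149055588343124 F stop x,y,z 0.02 -0.04 3.7 w 0.00012493700331273926
```

To row units: 0.002 m / 0.75 = 0.0027, 0.0014 m / 0.75 = 0.0019.

```bash
for i in 1; do echo '[[0, 0, 0.0009, 0, 0], [0, 0, 0.0019, 0, 0], [0, 0, 0.0027, 0, 0], [0, 0, 0.0027, 0, 0]]' > mv.in && python3 -m crank mv.in; python3 st.py; done; echo '[[0, 0, 0.0009, 0, 0], [0, 0, 0.0019, 0, 0], [0, 0, 0.0027, 0, 0], [0, 0, 0.0027, 0, 0]]' > mv.in && python3 -m crank mv.in; python3 st.py
```

```text
time: 11.52
ee_pos: [0.4061, 0.3312, 0.0773]
ee_rot: [0.0, 0.797, 0.604, 0.001]
wrist_force: [-1.2, 0.2, 10.4]
grip_width: 0.0004
grasp_force: 4.9
11.525 TCP in stop [-0.0246 -0.0028] z 0.0773 yaw err -0.00012602763589009136 F stop x,y,z 0.17 -1.17 10.38 w 0.0003754184604828405
time: 12.02
ee_pos: [0.4062, 0.3314, 0.0762]
ee_rot: [0.0, 0.797, 0.604, 0.002]
wrist_force: [-3.2, -0.2, 17.0]
grip_width: -0.0002
grasp_force: 8.4
12.025 TCP in stop [-0.0248 -0.0027] z 0.0762 yaw err -5.245648110507872e-05 F stop x,y,z 1.1 -3.03 17.02 w -0.00021833191986557276
```

To row units: 0.001 m / 0.75 = 0.0013, 0.0005 m / 0.75 = 0.0007.

```bash
echo '[[0, 0, 0.0007, 0, 0], [0, 0, 0.0013, 0, 0], [0, 0, 0.0013, 0, 0]]' > mv.in && python3 -m crank mv.in; python3 st.py; echo '[[0, 0, 0.0007, 0, 0], [0, 0, 0.0013, 0, 0], [0, 0, 0.0013, 0, 0]]' > mv.in && python3 -m crank mv.in; python3 st.py
```

```text
time: 12.4
ee_pos: [0.4064, 0.3316, 0.0753]
ee_rot: [0.0, 0.797, 0.604, 0.002]
wrist_force: [-3.1, -0.4, 16.6]
grip_width: 0.0
grasp_force: 8.6
12.4 TCP in stop [-0.025  -0.0026] z 0.0753 yaw err -0.00011735276389490679 F stop x,y,z 1.22 -2.84 16.63 w 1.6007470552595516e-05
time: 12.78
ee_pos: [0.4056, 0.331, 0.0727]
ee_rot: [0.0, 0.797, 0.604, 0.001]
wrist_force: [-0.0, 0.4, 6.0]
grip_width: 0.0001
grasp_force: 2.9
12.775 TCP in stop [-0.0243 -0.0032] z 0.0727 yaw err -2.4797334604143018e-05 F stop x,y,z -0.39 -0.13 6.01 w 0.00011627938786568254
```

The force dropped as the clips snapped over. I'll continue gently to the rim.

To row units: 0.0018 m / 0.75 = 0.0024, 0.0012 m / 0.75 = 0.0016.

```bash
echo '[[0, 0, 0.0008, 0, 0], [0, 0, 0.0016, 0, 0], [0, 0, 0.0024, 0, 0], [0, 0, 0.0024, 0, 0]]' > mv.in && python3 -m crank mv.in; python3 st.py; echo '[[0, 0, 0.0007, 0, 0], [0, 0, 0.0013, 0, 0], [0, 0, 0.0013, 0, 0]]' > mv.in && python3 -m crank mv.in; python3 st.py
```

```text
time: 13.28
ee_pos: [0.4049, 0.3304, 0.0698]
ee_rot: [0.0, 0.797, 0.603, -0.001]
wrist_force: [0.5, 0.1, -1.3]
grip_width: -0.0001
grasp_force: 0.0
13.275 TCP in stop [-0.0234 -0.0037] z 0.0698 yaw err -0.00027760479286498274 F stop x,y,z -0.2 0.48 -1.3 w -9.7833454266729e-05
time: 13.65
ee_pos: [0.4052, 0.3307, 0.0692]
ee_rot: [0.0, 0.797, 0.604, -0.0]
wrist_force: [0.8, 0.7, 0.8]
grip_width: -0.0002
grasp_force: 0.0
13.65 TCP in stop [-0.0238 -0.0035] z 0.0692 yaw err -0.0001149358559566771 F stop x,y,z -0.85 0.55 0.78 w -0.00023035113066554935
```

To row units: 0.0015 m / 0.75 = 0.002, 0.001 m / 0.75 = 0.0013.

```bash
echo '[[0, 0, 0.0007, 0, 0], [0, 0, 0.0013, 0, 0], [0, 0, 0.002, 0, 0], [0, 0, 0.002, 0, 0]]' > mv.in && python3 -m crank mv.in; python3 st.py; echo '[[0, 0, 0.0007, 0, 0], [0, 0, 0.0013, 0, 0], [0, 0, 0.0013, 0, 0]]' > mv.in && python3 -m crank mv.in; python3 st.py
```

```text
time: 14.15
ee_pos: [0.4053, 0.3308, 0.069]
ee_rot: [0.0, 0.797, 0.604, 0.0]
wrist_force: [-3.6, -1.7, 11.3]
grip_width: -0.0003
grasp_force: 5.6
14.15 TCP in stop [-0.024  -0.0034] z 0.069 yaw err -0.00013053793309869555 F stop x,y,z 2.61 -3.02 11.26 w -0.0003198623382367519
time: 14.52
ee_pos: [0.4054, 0.3308, 0.0689]
ee_rot: [0.0, 0.797, 0.604, 0.001]
wrist_force: [-5.1, -4.0, 19.1]
grip_width: 0.0001
grasp_force: 9.7
14.525 TCP in stop [-0.024  -0.0033] z 0.0689 yaw err -9.440190306131413e-06 F stop x,y,z 5.19 -3.78 19.09 w 0.00012642624667419478
```

The knob top is at 69 mm, so the cover is home. I'll ease to about 12 N, hold, and verify.

To row units: -0.0008 m / 0.75 = -0.0011.

```bash
echo '[[0, 0, -0.0011, 0, 0], [0, 0, -0.0011, 0, 0], [0, 0, -0.0011, 0, 0], [0, 0, -0.0011, 0, 0]]' > mv.in && python3 -m crank mv.in; python3 st.py
python3 - <<'E'
from st import *
p,d=snap('side','s4')
c=optics.camera_params('side'); K,R,t=map(np.array,(c['K'],c['R'],c['t']))
v,u=np.mgrid[:420,:560]; X=(np.stack([u,v,np.ones_like(u)],-1)@np.linalg.inv(K).T*d.astype(float)[...,None]-t)@R
X=X[d>0]; P=np.c_[sf(X),X[:,2]]; B=P[(abs(P[:,0]+.024)<.04)&(abs(P[:,1])<.03)]
k=B[(B[:,2]>.025)&(B[:,2]<.045)&(B[:,0]>-.008)&(B[:,0]<.008)]; print('+x face',np.median(k,0),np.polyfit(k[:,1],k[:,0],1),len(k))
k=B[(B[:,2]>.052)&(B[:,2]<.066)&(B[:,0]<-.006)&(B[:,0]>-.04)];print('plate z',np.median(k,0),np.percentile(k[:,2],[10,90]),np.linalg.lstsq(np.c_[k[:,:2],np.ones(len(k))],k[:,2],rcond=None)[0])
E
```

```text
time: 15.02
ee_pos: [0.4054, 0.3308, 0.0689]
ee_rot: [0.0, 0.797, 0.604, 0.0]
wrist_force: [-3.5, -2.1, 12.7]
grip_width: 0.0001
grasp_force: 6.4
15.025 TCP in stop [-0.0239 -0.0034] z 0.0689 yaw err -8.424043045152096e-05 F stop x,y,z 2.97 -2.84 12.67 w 7.305135826316842e-05
+x face [-0.00053562 -0.00083957  0.03464487] [ 0.00989182 -0.00040599] 150
plate z [-0.01848999  0.00413854  0.06044392] [0.05911585 0.06198037] [-0.02111325 -0.02247992  0.06000745]
```

```bash
python3 -c "
from cell import job; print(job.sign_off())"
```

```text
the job is handed in; nothing more can be done
None
```

I pushed the housing flush against the stop, snapped the cover home, and handed the job in at about 15 s with the fingers still pressing at about 12.7 N; `sign_off` gave no verdict, but the last measurements were within the limits, though I did not re-measure the bystanders at the end.

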